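# Clear the spent capsules and open the descaler

### The job

The capsule coffee machine is due for descaling: first put both spent capsules from its pulled-out catch tray into the open plastic container. Then press the push-and-turn cap of the descaler bottle down, twist it free counter-clockwise, lift it, and finish while still holding the cap level and still in the gripper, about 10 cm straight above where it sat on the bottle. Leave the other kitchen things where they are.

Things in the scene. Friction and masses are not known exactly. Their poses are not given: they have to be found in the camera images.
- tray: catch tray pulled out of the capsule coffee machine: shallow grey open plastic tray 160 mm (its x) by 156 mm (its y), walls 20 mm high and 4 mm thick, floor 4 mm above the worktop, a small pull lip on its -x side. It does not move. Origin: centre of its underside, z up
- capsule_a: spent aluminium coffee capsule, standing rim up in the tray on the tray's +y side (the two stand about 75 mm apart along the tray's y): a tapering cup 30 mm tall, 24 mm across at the foot, with a flat rim 37 mm across in its top 3 mm; 14 g. Grip it across the rim. Origin: centre of its foot, z up to the rim
- capsule_b: spent aluminium coffee capsule, standing rim up in the tray on the tray's -y side (the two stand about 75 mm apart along the tray's y): a tapering cup 30 mm tall, 24 mm across at the foot, with a flat rim 37 mm across in its top 3 mm; 14 g. Grip it across the rim. Origin: centre of its foot, z up to the rim
- container: white open plastic box 150 mm (its x) by 140 mm (its y), 70 mm high, walls and floor 4 mm thick; its flip-top lid stands open on its +x side (away from the robot), leaning 24 degrees outward, to 165 mm above the worktop. It does not move, nor does the lid. Origin: centre of its underside
- bottle: descaler bottle: grey round bottle 82 mm across with a paper label, wedged upright in a fixed dark oak block 120 mm square and 30 mm high; bottle and block cannot turn or move. The shoulder narrows from 82 mm across at 95 mm height to 36 mm across at 118 mm; neck 28 mm across, to 151 mm. Origin: on the bottle's axis, at the worktop, z up
- cap: white ribbed round push-and-turn safety cap on that bottle, 56 mm across, 31 mm tall, 30 g; locked, its lower edge is 135 mm above the worktop, its top 166 mm, with up to 2 mm of sideways play. Pressed at least 4 mm down and kept down, it turns counter-clockwise seen from above; once turned 50 to 130 degrees (80 is good) it lifts off. Origin: centre of its lower edge, z up
- spring (a joint): spring pin in the bottle's mouth that pushes the cap up: 0 m with the cap locked, negative as the cap is pressed, stop at -0.0065. It gives from about 6 N and takes about 11 N at 5 mm. Unless pressed, the cap will not turn counter-clockwise; it never turns clockwise, and cannot be pulled off while locked
- pan_edge (a point): black cast aluminium frying pan, 240 mm across, 45 mm high, handle along its +y to 260 mm from the centre. Bystander. This point: on its rim, 120 mm from its centre on the robot's side (-x)
- strainer_edge (a point): steel spider strainer, 124 mm wire basket, 30 mm high, handle along its -y to 340 mm from the centre. Bystander. This point: on its rim, 62 mm from the basket's centre on the robot's side (-x)
- spoon_rest: white ceramic spoon rest, shallow dish 104 mm across, 16 mm high, with a flat tail along its -x to 115 mm. Bystander. Origin: centre of its underside
- salt: small glass salt jar with steel lid, 44 mm across, 62 mm tall. Bystander. Origin: centre of its underside
- timer: round steel kitchen timer, 56 mm across, 44 mm tall. Bystander. Origin: centre of its underside
- oil: green glass oil bottle with an ordinary small steel cap, 56 mm across, 200 mm tall. Bystander. Origin: centre of its underside
- mug: white ceramic mug, 80 mm across, 90 mm tall, handle at its +y. Bystander. Origin: centre of its underside
Not all that is in view belongs to the job. Leave any green or yellow look-alike of the capsule_b alone.

How it is judged:
By the outcome, as a careful person would: the job done as asked, in the order asked, and still so for the second after the job is handed in, while the arm keeps its last pose, push and grip.
It also fails if it takes over 72 s, if anything falls off the work surface, if the arm or the gripper's body presses on something with over 40 N, if the wrist force passes 120 N, or if a joint passes its speed limit or range.

### The arm

A 6-joint arm with a two-finger parallel gripper is mounted at the origin on the work surface. World frame = base frame: x ahead of the robot, y to its left, z up, the work surface at z = 0. Lengths are in m, angles in degrees, forces in N, time in s.
With the tool pointing down it reaches from about 0.375 to 0.75 m from the base axis. Payload 9 kg.
Tool frame: the origin (TCP) lies where the fingers leave the gripper's body, on its centre line; the fingertips stand 73 mm ahead of it and the grasp point (between the pads) lies 54 mm ahead of it (robot.tip_reach is the distance from the TCP to the fingertips, in m); z points along the fingers, y is the line along which they close (so a half turn about z gives the same grasp; the last joint's range is limited). The gripper opens to 85 mm and grips with 20 to 120 N. Pads are 22 mm wide; open, the fingers measure 114 mm over their backs; the gripper's body (76 mm by 85 mm) begins 54 mm behind the grasp point. The pads swing forward as they close: fully open they stand 13 mm farther back than shut.
Start: joints at [52.099, 5.964, 5.575, 89.605, 0, 77.527], TCP at [0.258, 0.542, 0.304] pointing down, gripper open.
Joint ranges: [-171.21, 171.21], [-48.23, 106.86], [-62.78, 66.21], [-105.2, 120.99], [-86.42, 89.51], [-180, 180]. Speed limits (degrees/s): [127.2, 127.2, 147.25, 180, 180, 180].

### API

Orientations are given as [roll, pitch, yaw] about the fixed x, y, z axes, in that order (R = Rz(yaw) Ry(pitch) Rx(roll)).
In Python, from plant import robot gives the robot as it stands. Calls block until the motion is done:
- robot.move_pose(position, orientation): joint-space move of the TCP to a pose.
- robot.line_to(position, vel=0.15, rotation=None, guard=None): straight line of the TCP; rotation=None keeps the orientation; vel is the mean speed in m/s. With guard (N) it stops when the force on the tool has changed by that much, and returns True; else False.
- robot.goto_joints(angles): joint-space move.
- robot.set_gripper(opening): finger opening in m; the grip force is fixed at half the most; returns when the fingers have stopped.
- robot.pause(seconds).
- robot.ik(position, orientation): joint angles nearest the present ones, or None.
- robot.observe(): the state.
- robot.grab_frame(name): name is "scene" or "top" or "wrist"; returns the picture (384x512x3 uint8, blue, green, red); there is no depth.
- robot.get_calibration(name): a dict with "vertical_fov" (degrees; the focal length in pixels is half the picture's height over the tangent of half this angle, whatever the lens; pixels are square), "cx", "cy" (the principal point, pixels), "rvec" (rotation vector, rad) and "tvec" (3), from world to camera coordinates, as OpenCV has them. Camera axes: x right, y down, z forward; pixel columns grow to the right and rows downward; lengths in m; the calibration is good to about 2 mm. A picture is of the moment at which its call begins: read the wrist's pose just before it. get_calibration takes no time and is no camera call; for the wrist camera it gives the pose at the moment of the call.
A pose or a line that the arm cannot do raises robot.IKError and nothing moves.
- robot.job_done(): hands the job in; it is judged then, once.
The state is a dict: "time": time; "q": joint angles; "qvel": joint speeds; "joint_torque": joint torques, N m; "tool_pos": TCP position; "tcp_rot": TCP orientation; "ft_force": force on the tool from outside, world axes, zero at the start; "torque": the same for the moment, N m; "gripper_width": finger opening in m; "gripper_force": force on a finger pad.
Only numpy, scipy, OpenCV 4.12 (cv2) and the standard library are available. Lean on these libraries where they do the work, as an engineer would, in place of code of your own. Each camera call takes 0.05 s, during which the arm holds its last target. There are 200 camera calls.

## Working session

There is one attempt and no reset: what is moved stays moved. The work goes in short steps, each a Python script; the robot and the scene stay as the last script left them, time stands still between calls to the robot, and variables do not carry over. Pictures are saved under pics/ and viewed, at most 10 in all, crops included, and the job is handed in when it is done.

```bash
mkdir -p pics; ls; python3 - <<'E'
from plant import robot
import cv2
for n in("scene","top"):
    cv2.imwrite(f"pics/{n}0.png",cv2.resize(robot.grab_frame(n),(800,600),interpolation=cv2.INTER_CUBIC)); print(n,robot.get_calibration(n))
E
```

```text
pics
scene {'vertical_fov': 49.279384025486664, 'cx': 254.50478959045756, 'cy': 188.48541616418225, 'rvec': array([ 2.02188453,  1.05680299, -0.52583839]), 'tvec': array([-0.39899201, -0.18498749,  1.609485  ])}
top {'vertical_fov': 51.68859801441906, 'cx': 257.6893656489189, 'cy': 193.1649392175328, 'rvec': array([ 2.12875742, -2.12362704,  0.22698982]), 'tvec': array([0.04244178, 0.59673355, 1.47062037])}
```

View pics/scene0.png

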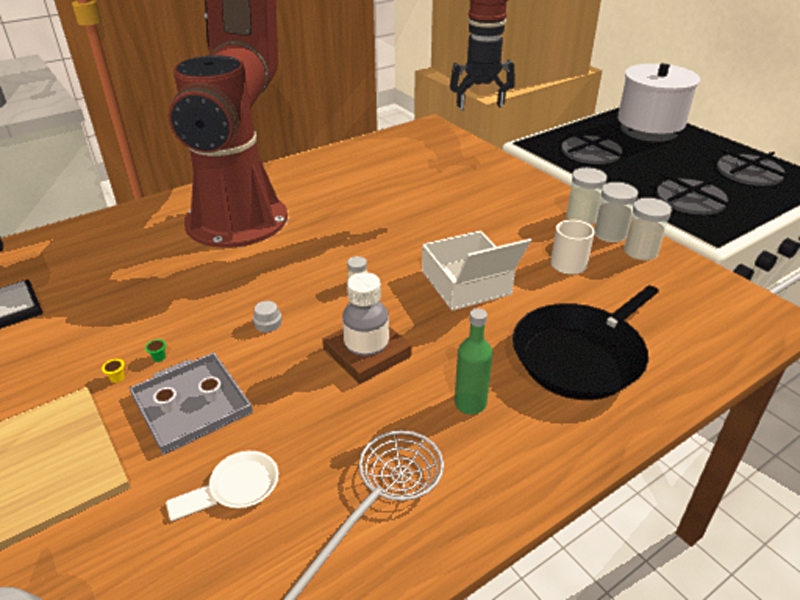

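View pics/top0.png

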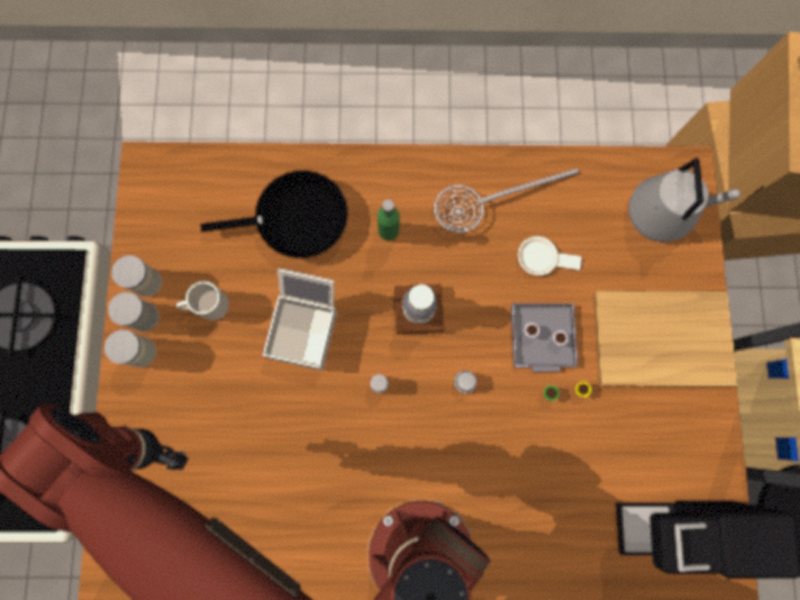

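Top view (800x600 px): the tray is at about (545,336), with the two silver-rimmed capsules in it at (532,330), the +y one, and (561,338). The look-alikes, green (551,394) and yellow (583,389), stand outside the tray. The container is at (300,325), with its lid toward the top of the picture (+x). The white cap is at (421,295) on the bottle in the oak block. The salt jar is at (379,383), the timer at (465,382) and the oil bottle at (388,222).

```bash
cat > h.py <<'E'
from plant import robot
import numpy as np, cv2
def cam(n):
    c=robot.get_calibration(n); f=192/np.tan(np.radians(c["vertical_fov"]/2))
    return np.array([[f,0,c["cx"]],[0,f,c["cy"]],[0,0,1]]),np.array(c["rvec"]),np.array(c["tvec"])
def ray(c,u,v,z):
    K,r,t=c; R=cv2.Rodrigues(r)[0]; o=-R.T@t; d=R.T@np.linalg.inv(K)@[u,v,1]
    return o+d*(z-o[2])/d[2]
def proj(c,P): return cv2.projectPoints(np.array(P,float).reshape(-1,1,3),c[1],c[2],c[0],None)[0].reshape(-1,2)
E
python3 - <<'E'
from h import *
def s(p): return (np.array(p)+.5)/1.5625-.5
T=cam("top");S=cam("scene")
for n,t,z,sc in [("capA",(532,329),.034,(165,395)),("capB",(561,338),.034,(209,382)),("cap",(421,295),.166,(365,281)),
 ("tray1",(513,304),.02,None),("tray2",(576,304),.02,None),("tray3",(577,368),.02,None),("tray4",(514,368),.02,None),
 ("c1",(265,355),.07,None),("c2",(323,367),.07,None),("c3",(334,308),.07,None),("c4",(280,297),.07,None),("salt",(378,383),.062,None),("timer",(465,382),.044,None),("oil",(388,205),.2,None),("block1",(396,332),.03,None),("block2",(443,332),.03,None)]:
    print(n,ray(T,*s(t),z).round(3), ray(S,*s(sc),z).round(3) if sc else "")
print(robot.observe())
E
```

```text
capA [ 0.534 -0.279  0.034] [ 0.516 -0.347  0.034]
capB [ 0.512 -0.35   0.034] [ 0.53  -0.274  0.034]
cap [0.592 0.004 0.166] [0.591 0.008 0.166]
tray1 [ 0.6   -0.236  0.02 ] 
tray2 [ 0.601 -0.397  0.02 ] 
tray3 [ 0.439 -0.391  0.02 ] 
tray4 [ 0.438 -0.233  0.02 ] 
c1 [0.464 0.375 0.07 ] 
c2 [0.435 0.235 0.07 ] 
c3 [0.579 0.212 0.07 ] 
c4 [0.606 0.345 0.07 ] 
salt [0.398 0.104 0.062] 
timer [ 0.402 -0.108  0.044] 
oil [0.797 0.081 0.2  ] 
block1 [0.526 0.061 0.03 ] 
block2 [ 0.527 -0.057  0.03 ] 
{'time': 0.1, 'q': array([ 5.20982851e+01,  5.99385224e+00,  5.53127951e+00,  8.96023619e+01,
       -9.15901163e-04,  7.75249511e+01]), 'qvel': array([ 0.09064905, -0.1630881 ,  0.05441324,  0.03205926,  0.01820837,
        0.03485864]), 'joint_torque': array([ 6.06266767e-03, -5.58205175e+01,  5.04722679e+01,  1.30601873e-02,
       -2.93491712e-04,  1.22032279e-05]), 'tool_pos': array([0.25749805, 0.5417132 , 0.3032115 ]), 'tcp_rot': array([-1.79936401e+02, -1.31325471e-02,  1.54573327e+02]), 'ft_force': array([ 0.49521607,  0.40523005, -0.22571496]), 'torque': array([0.01029565, 0.01184286, 0.03185084]), 'gripper_force': 0.0, 'gripper_width': 0.08570857051204726}
```

Both views agree on the capsules (75 mm apart), the tray size and the container size. Next I move above the tray for a close look.

```bash
python3 - <<'E'
from h import *
robot.set_gripper(.06)
for y in (90,-90): print(y,robot.ik([.523,-.313,.32],[180,0,y]))
robot.move_pose([.523,-.313,.32],[180,0,90])
o=robot.observe();print(o["time"],o["tool_pos"],o["q"].round(1),robot.tip_reach)
C=cam("wrist");im=robot.grab_frame("wrist");np.savez("w1.npz",K=C[0],r=C[1],t=C[2])
p=proj(C,[[.533,-.278,.034],[.513,-.349,.034]]);print(p)
for q in p: cv2.drawMarker(im,tuple(int(i) for i in q),(0,0,255),0,8)
cv2.imwrite("pics/w1.png",cv2.resize(im,(800,600)))
E
```

```text
90 [-43.17585604   7.90657125   9.33455233  91.42798108   0.
  46.82414396]
-90 [ -43.17585604    7.90657125    9.33455233   91.42798108    0.
 -133.17585604]
3.6083 [ 0.52335311 -0.31235959  0.3200402 ] [-43.1   7.9   9.3  91.4   0.   46.8] 0.0726
[[271.92994871 126.80987454]
 [253.39369578 190.93939568]]
```

View pics/w1.png

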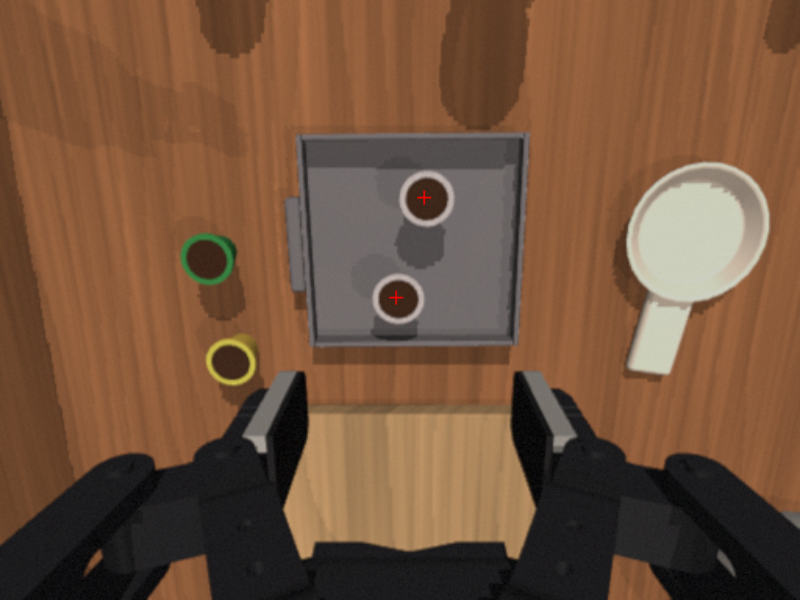

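The projected marks sit on both silver capsules inside the tray, at (424,197) and (397,297), within about 2 mm of the true centres. The green (208,258) and yellow (231,360) ones are outside the tray and stay untouched. Picking A.

```bash
cat >> h.py <<'E'
def pick(x,y):
    robot.move_pose([x,y,.16],[180,0,90])
    print(robot.line_to([x,y,.084],vel=.1,guard=15))
    robot.set_gripper(.02)
    o=robot.observe();print("grip",o["gripper_width"],o["gripper_force"],o["tool_pos"].round(4))
    robot.line_to([x,y,.30],vel=.25)
    o=robot.observe();print("up",o["time"],o["gripper_width"],o["gripper_force"])
E
python3 - <<'E'
from h import *
pick(.535,-.278)
robot.move_pose([.505,.26,.31],[180,0,78])
o=robot.observe();print(o["time"],o["tool_pos"],o["gripper_width"])
C=cam("wrist");im=robot.grab_frame("wrist")
c=np.array([.521,.292,.07]);a=np.radians(-12);ex=np.array([np.cos(a),np.sin(a),0]);ey=np.array([-np.sin(a),np.cos(a),0])
for P in [c+i*.075*ex+j*.07*ey for i in(-1,1) for j in(-1,1)]:
    q=proj(C,[P])[0]; cv2.drawMarker(im,tuple(int(i) for i in q),(0,0,255),0,10)
cv2.imwrite("pics/w2.png",cv2.resize(im,(800,600)))
E
```

```text
False
grip 0.03307823773208619 58.94991338253021 [ 0.5355 -0.2784  0.0853]
up 6.6667 0.03324200919424361 59.49200749397278
8.6167 [0.50541989 0.25929279 0.30986039] 0.033261871547642444
```

View pics/w2.png

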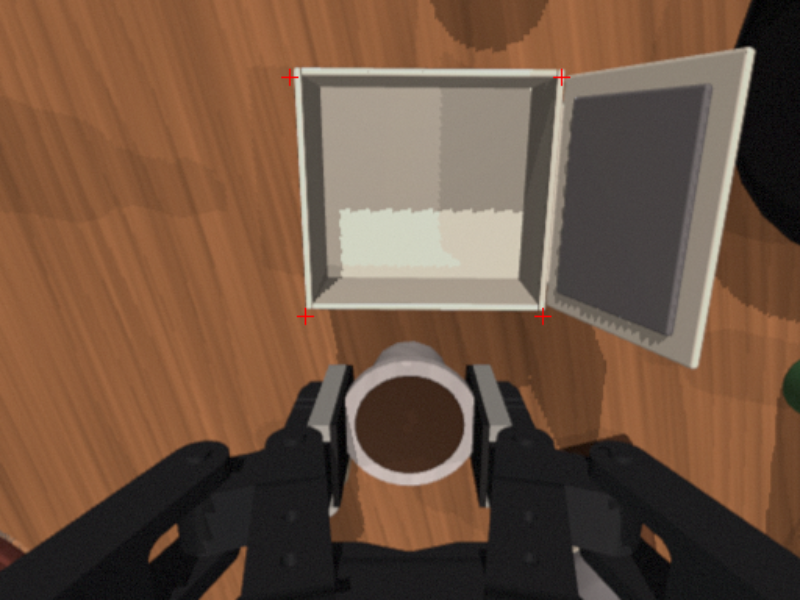

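The capsule is held at (410,425). The container's predicted corners match to within about 4 mm, so I shift its centre to (.522,.296). Placing A, then B.

```bash
cat >> h.py <<'E'
def place(ly):
    a=np.radians(-12);p=np.array([.522,.296])-.012*np.array([np.cos(a),np.sin(a)])+ly*np.array([-np.sin(a),np.cos(a)])
    robot.move_pose([*p,.26],[180,0,78])
    print("hit",robot.line_to([*p,.090],vel=.18,guard=15))
    robot.set_gripper(.056); robot.line_to([*p,.29],vel=.25)
    o=robot.observe();print("placed",o["time"],o["gripper_width"])
E
python3 - <<'E'
from h import *
place(.033)
robot.move_pose([.515,-.35,.29],[180,0,90])
pick(.5145,-.350)
robot.move_pose([.505,.22,.31],[180,0,78])
place(-.033)
robot.move_pose([.51,.2,.33],[180,0,78])
C=cam("wrist");cv2.imwrite("pics/w3.png",robot.grab_frame("wrist"));print(robot.observe()["time"])
E
```

```text
hit False
placed 11.5 0.05614122113432648
False
grip 0.03344599271442114 58.961684703826904 [ 0.515  -0.3504  0.0854]
up 16.775 0.03348499642985155 59.49629008769989
hit False
placed 21.5917 0.05631023643730698
22.05
```

View pics/w3.png

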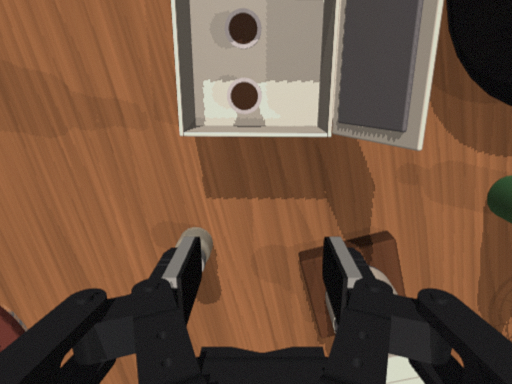

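Both capsules stand in the container, at (244,28) and (244,95). Now the cap: a close look first.

```bash
python3 - <<'E'
from h import *
robot.move_pose([.592,-.06,.34],[180,0,90])
robot.set_gripper(.085)
C=cam("wrist");im=robot.grab_frame("wrist")
P=[[.592+.028*np.cos(t),.006+.028*np.sin(t),.166] for t in np.linspace(0,6.283,60)]
cv2.polylines(im,[proj(C,P).round().astype(int)],True,(0,0,255),1)
print(proj(C,[[.592,.006,.166],[.602,.006,.166]]),robot.observe()["time"])
cv2.imwrite("pics/w4.png",cv2.resize(im,(800,600)))
E
```

```text
[[263.3757201   99.2877919 ]
 [277.48418498  99.30705911]] 23.5583
```

View pics/w4.png

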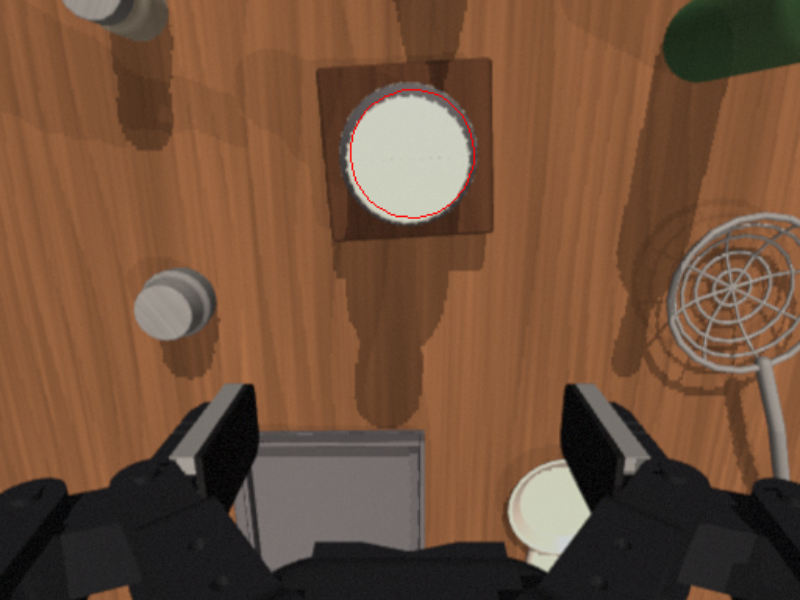

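The cap disc is centred at (409,158) against the predicted (412,155), so I correct by about -1.4 mm in each axis. Now grip, then press with force feedback.

```bash
python3 - <<'E'
from h import *
x,y=.5905,.0045
robot.move_pose([x,y,.27],[180,0,90])
print(robot.line_to([x,y,.203],vel=.1,guard=10))
robot.set_gripper(.045)
o=robot.observe();z0=o["tool_pos"][2];f0=o["ft_force"][2];print(o["time"],o["tool_pos"].round(4),o["ft_force"].round(1),o["gripper_width"],o["gripper_force"])
for d in (.003,.005,.006,.007,.008):
    robot.line_to([x,y,.203-d],vel=.02,guard=35)
    o=robot.observe();print(d,o["tool_pos"].round(4),o["ft_force"].round(1))
    if z0-o["tool_pos"][2]>.0055 or o["ft_force"][2]-f0>25: break
print(o["time"],o["q"].round(1))
E
```

```text
False
25.225 [0.5909 0.0044 0.2042] [-1.   0.3  5.5] 0.054893790731577984 63.35918213080731
0.003 [0.5909 0.0045 0.2014] [-3.7  0.5  8.9]
0.005 [0.5909 0.0045 0.1997] [-3.3  0.4 10.4]
0.006 [0.5909 0.0045 0.1988] [-4.4  1.  11.1]
0.007 [0.591  0.0045 0.198 ] [-3.5  1.  11.6]
26.275 [-12.2   4.6  -6.8  78.4  -0.   77.8]
```

```bash
python3 - <<'E'
from h import *
x,y=.5905,.0045
for a in (100,115,130,145,160,172):
    robot.line_to([x,y,.196],rotation=[180,0,a],vel=.05)
    o=robot.observe();print(a,round(o["time"],2),o["tool_pos"].round(4),o["tcp_rot"].round(1),o["ft_force"].round(1),o["torque"].round(2),round(o["gripper_width"],4))
E
```

```text
100 26.6 [0.5914 0.0044 0.1982] [1.798e+02 1.000e-01 1.000e+02] [-2.3  0.8 10.7] [0.08 0.38 0.01] 0.0548
115 27.01 [0.5916 0.0043 0.1984] [1.798e+02 1.000e-01 1.150e+02] [-0.1  0.  11.7] [0.07 0.01 0.01] 0.055
130 27.42 [0.5917 0.0043 0.1984] [179.9   0.2 130. ] [ 0.2  0.2 10.1] [0.05 0.05 0.06] 0.0554
145 27.82 [0.5917 0.0043 0.1984] [179.9   0.2 145. ] [ 0.3  0.8 11. ] [ 0.02  0.02 -0.01] 0.0547
160 28.23 [0.5917 0.0043 0.1985] [180.    0.2 160. ] [-0.3  0.1 11.5] [0.03 0.03 0.09] 0.0547
172 28.59 [0.5917 0.0043 0.1984] [-180.     0.2  172. ] [ 0.2  0.2 10.5] [0.06 0.04 0.07] 0.0549
```

```bash
python3 - <<'E'
from h import *
x,y=.5905,.0045
print(robot.line_to([x,y,.212],vel=.03,guard=25));o=robot.observe();print(o["tool_pos"].round(4),o["ft_force"].round(1))
print(robot.line_to([x,y,.303],vel=.06,guard=25));robot.pause(.5)
o=robot.observe();print(o["time"],o["tool_pos"].round(4),o["tcp_rot"].round(2),o["ft_force"].round(1),o["gripper_width"],o["gripper_force"])
w=robot.grab_frame("wrist");s=robot.grab_frame("scene")[130:270,180:320]
cv2.imwrite("pics/end.png",np.hstack([cv2.resize(s,(400,400),interpolation=cv2.INTER_CUBIC),cv2.resize(w,(400,400))]))
E
```

```text
False
[0.5903 0.0046 0.2115] [-0.1 -1.  -0.1]
False
31.4417 [0.5905 0.0045 0.303 ] [180.   0. 172.] [-0.6  0.5  0. ] 0.05499924522274506 63.182815266482066
```

View pics/end.png

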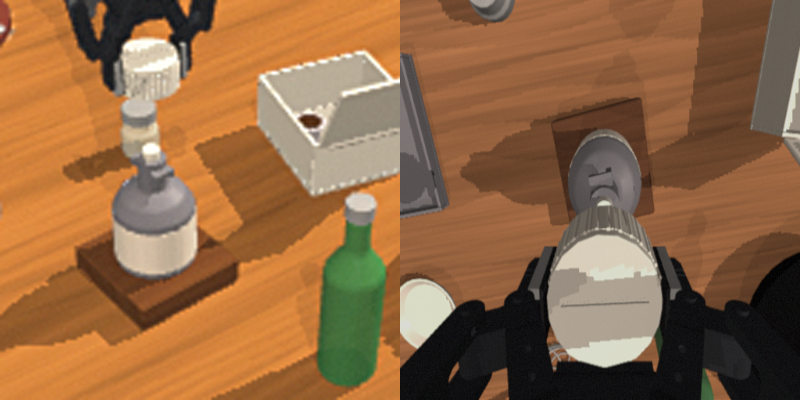

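The cap is off and in the gripper, with the bottle neck bare at (152,165). I check that it is level by overlaying a level cap model.

```bash
python3 - <<'E'
from h import *
out=[]
for n in("wrist","scene"):
    C=cam(n);im=robot.grab_frame(n)
    q=proj(C,[[.5905,.0045,.25]])[0]; k=5 if n=="scene" else 1.5
    h=40 if n=="scene" else 130
    x0,y0=int(max(q[0]-h,0)),int(min(max(q[1]-h,0),384-2*h)); im=cv2.resize(im[y0:y0+2*h,x0:x0+2*h],(400,400),interpolation=cv2.INTER_CUBIC);s=200/h
    for z in(.234,.265):
        P=[[.5905+.028*np.cos(t),.0045+.028*np.sin(t),z] for t in np.linspace(0,6.283,60)]
        cv2.polylines(im,[((proj(C,P)-[x0,y0]+.5)*s-.5).round().astype(int)],True,(0,0,255),1)
    out.append(im)
cv2.imwrite("pics/lvl.png",np.hstack(out))
E
```

```text
(no output)
```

View pics/lvl.png

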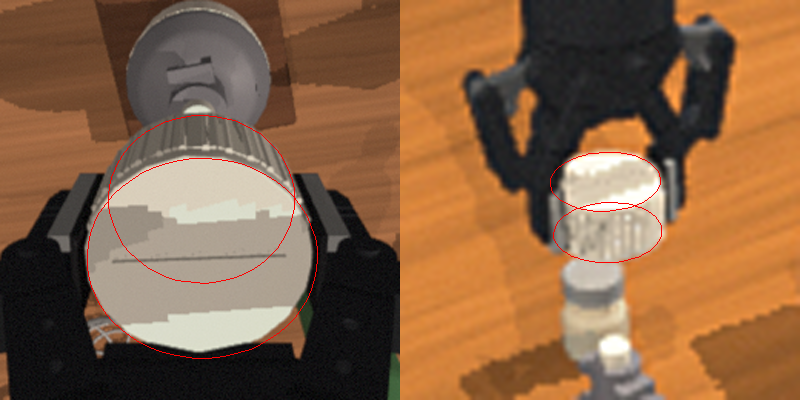

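The cap matches the level model in both views: the top face is at wrist (200,252), with the same ellipse height to within 1 px. Handing in.

```bash
python3 -c "
from plant import robot
print(robot.job_done())"
```

```text
the job is handed in; nothing more can be done
None
```

Job handed in at about 32 s of robot time: both spent capsules are in the container, and the descaler cap was pressed, twisted off and is held level in the gripper about 10 cm above where it sat.

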